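# Strip the cutter drying rail and put the pastry rings away by kind

## Robot

A 6-joint arm with a two-finger parallel gripper is mounted at the origin on a cart in front of the work surface, level with it; the furniture and walls round the work are solid. World frame = base frame: x ahead of the robot, y to its left, z up, the work surface at z = 0. Lengths are in m, angles in rad, forces in N, time in s.
With the tool pointing down it reaches from about 0.375 to 0.975 m from the base axis. Payload 3.8 kg.
Tool frame: the origin (TCP) lies on the centre line of the jaws, within the pads' length; the fingertips stand 17 mm ahead of it and the grasp point (between the pads) lies 2 mm behind it (bot.tip_extent is the distance from the TCP to the fingertips, in m); z points along the fingers, y is the line along which they close (so a half turn about z gives the same grasp; the last joint's range is limited). The gripper opens to 85 mm and grips with 20 to 120 N. Pads are 22 mm wide; open, the fingers measure 114 mm over their backs; the gripper's body (76 mm by 85 mm) begins 54 mm behind the grasp point. The pads swing forward as they close: fully open they stand 13 mm farther back than shut.
Start: joints at [-1.312, 0.264, 1.604, -0, 1.274, -0.037], TCP at [0.197, -0.646, 0.248] pointing down, gripper open.
Joint ranges: [-2.63, 2.63], [-0.94, 2.18], [0.31, 2.57], [-1.31, 4.45], [0, 2.66], [-2.55, 2.55]. Speed limits (rad/s): [2.57, 2.57, 3.14, 3.14, 3.14, 3.14].

## Interface

Orientations are given as a rotation vector (axis times angle).
In Python, from workcell import readout, read_camera, finish_job, bot gives the robot as it stands.
- The arm moves only by the tool jog_arm, never from a script. Its argument "deltas" is one flat list of numbers, 7 for each row, row after row: the shift along the tool's x, y, z in m, then the turn, a rotation vector about the tool's x, y, z in degrees, then the gripper command: -1 is shut, 1 is fully open, values between are in proportion. A call has 1 to 8 rows; each row is the pose to reach, as a shift and turn from the pose commanded when the call began, along the tool's axes at that moment; what a row does not reach only later rows make up. A row lasts 1/10 s, in which the tool goes at most 50 mm and 8.59 degrees, less where a joint would pass 70% of its speed; a pose out of reach is approached as far as the arm can. A call with a gripper value outside its range is refused whole. The fingers move at their own pace and stop on an object; "squeeze" is the grip in N (left out, the last holds). Time passes only in rows, so rows that repeat a pose let the fingers close. It gives the time, the measured TCP pose, the force, the opening and the grip force at its end, in the units of the state.
- readout.read_state(): the state, without advancing time (a new reading comes with each control period).
- read_camera(name): name is "scene" or "top" or "wrist"; returns a dict with "color" (400x640x3 uint8, blue, green, red), "fx", "fy", "cx", "cy" (pixels), "dist" ([k1, k2, p1, p2, k3] as OpenCV has them; the pictures are not rectified), "origin" and "attitude" of the camera in the world. Camera axes: x right, y down, z forward; pixel columns grow to the right and rows downward; lengths in m; the calibration is good to about 2 mm. A picture is of the moment at which its call begins. There is no depth.
- finish_job(): hands the job in; it is judged then, once.
The state is a dict: "time": time; "q": joint angles; "joint_vel": joint speeds; "joint_torque": joint torques, N m; "tool_pos": TCP position; "tcp_rot": TCP orientation; "wrist_force": force on the tool from outside, world axes, zero at the start; "torque": the same for the moment, N m; "width": opening from 0.0 (shut) to 1.0 (fully open); "grip_force": force on a finger pad.
Only numpy, scipy, OpenCV 4.12 (cv2) and the standard library are available. Lean on these libraries where they do the work, as an engineer would, in place of code of your own. Each camera call takes 0.05 s, during which the arm holds its last target. There are 200 camera calls.

## Task

The pastry rings have dried on their rail: slide the black stop off the end of the bar first and lay it in the round dish with the green rim so it does not get lost, while the rings are still hanging. Then slide the rings off one by one and put them away by kind, each set on its round side in the groove of its cradle with its bore along the groove: the two plain steel rings in the wooden cradle, the two red fluted cutters in the blue one.

Things in the scene. Friction and masses are not known exactly. Their poses are not given: they have to be found in the camera images.
- rail: drying rail, fixed: grey drip tray 84x270x12 mm, steel post 16 mm thick, 138 mm high; from the post a level 10 mm bar, axis 130 mm above the worktop, runs along the rail's -y and ends free 226 mm from the post. Origin at the foot of the post. On the bar from its free end: the black stop, then four rings in any order, 46, 87, 128 and 169 mm from the post; all slide freely.
- stop: stop of the rail: square black block 48x48 mm, 22 mm along the bar, hanging loosely by a 16 mm hole 6 mm above its middle, 207 mm from the post; too big for the rings to pass over. Origin at the middle of the block (9 mm below the bar's axis), y along the hole, z up. 50 g.
- plain_large: plain steel pastry ring with smooth sides, open at both ends, 50 mm outside, 45 mm bore, 28 mm long, about 50 g. Hangs with its bore on the bar. Origin at its centre, y along the bore (it may be turned about y). Grip it from above across its diameter, a finger either side of the bar.
- plain_small: plain steel pastry ring with smooth sides, open at both ends, 44 mm outside, 39 mm bore, 28 mm long, about 50 g. Hangs with its bore on the bar. Origin at its centre, y along the bore (it may be turned about y). Grip it from above across its diameter, a finger either side of the bar.
- fluted_large: red plastic cutter with fluted sides, open at both ends, 50 mm outside, 45 mm bore, 28 mm long, about 30 g. Hangs with its bore on the bar. Origin at its centre, y along the bore (it may be turned about y). Grip it from above across its diameter, a finger either side of the bar.
- fluted_small: red plastic cutter with fluted sides, open at both ends, 44 mm outside, 39 mm bore, 28 mm long, about 30 g. Hangs with its bore on the bar. Origin at its centre, y along the bore (it may be turned about y). Grip it from above across its diameter, a finger either side of the bar.
- wood_cradle: brown wooden cradle for the plain steel rings. Fixed; origin at the centre of its underside, y along the groove. Base 74x150x8 mm; groove 28 mm wide between two lips 5 mm wide and 5 mm high; end cheeks 34 mm high, 132 mm apart. A ring on its round side nests between the lips, centre 34 mm (large) or 30 mm (small) above the worktop; two fit, 32 mm either side of the middle.
- blue_cradle: blue plastic cradle for the red fluted cutters. Fixed; origin at the centre of its underside, y along the groove. Base 74x150x8 mm; groove 28 mm wide between two lips 5 mm wide and 5 mm high; end cheeks 34 mm high, 132 mm apart. A ring on its round side nests between the lips, centre 34 mm (large) or 30 mm (small) above the worktop; two fit, 32 mm either side of the middle.
- dish: shallow round white dish with a green rim, fixed: 132 mm across the rim, 18 mm high, flat inside over about 96 mm, inner floor 4 mm above the worktop. Origin at the centre of its underside. The stop goes here; open fingers fit inside the rim.
Things that resemble listed ones, but are neither listed nor needed, are in the scene too. Of the things that look like the wood_cradle, the larger one is meant.

How it is judged:
By the outcome, as a careful person would: the job done as asked, in the order asked, and still so for the second after the job is handed in, with the robot touching nothing.
It also fails if it takes over 125 s, if anything falls off the work surface, if the arm or the gripper's body presses on something with over 40 N, if the wrist force passes 120 N, or if a joint passes its speed limit or range.

## Working session

There is one attempt and no reset: what is moved stays moved. The work goes in short steps, Python scripts to look and compute and a tool call to move; the robot and the scene stay as the last step left them, time stands still between calls to the robot, and variables do not carry over. Pictures are saved under pics/ and viewed, at most 14 in all, crops included, and the job is handed in when it is done.

Besides the shell and the picture viewer there is one more tool, called after "Call:" as name(argument=value, ...) on one line, values as JSON. jog_arm: Moves the arm, as the interface text tells. Its arguments: {"type":"object","properties":{"deltas":{"type":"array"},"squeeze":{"type":"number"}},"required":["deltas"]}

```bash
mkdir -p pics; ls; cat > h.py <<'E'
import numpy as np, cv2, pickle
from scipy.spatial.transform import Rotation as R
from workcell import readout, read_camera, finish_job, bot
def snap(n,f):
    c=read_camera(n); cv2.imwrite(f'pics/{f}.png',c['color']); pickle.dump(c,open(f'pics/{f}.pkl','wb')); return c
def att(c):
    a=np.array(c['attitude'],float); return a if a.shape==(3,3) else R.from_rotvec(a).as_matrix()
def KD(c): return np.array([[c['fx'],0,c['cx']],[0,c['fy'],c['cy']],[0,0,1.]]),np.array(c['dist'],float)
def px2w(c,uv,z):
    K,D=KD(c); p=cv2.undistortPoints(np.array(uv,float).reshape(-1,1,2),K,D).reshape(-1,2)
    d=np.c_[p,np.ones(len(p))]@att(c).T; o=np.array(c['origin']); return o+d*((np.asarray(z)-o[2])/d[:,2])[:,None]
def w2px(c,P):
    K,D=KD(c); A=att(c).T; return cv2.projectPoints(np.array(P,float).reshape(-1,1,3),cv2.Rodrigues(A)[0],-A@np.array(c['origin']),K,D)[0].reshape(-1,2)
def load(f): return pickle.load(open(f'pics/{f}.pkl','rb'))
E
python3 - <<'E'
from h import *
for n in('top','scene'):
    c=snap(n,n+'0'); print(n,c['origin'],c['attitude'],c['fx'],c['cx'],c['cy'])
s=readout.read_state(); print(s['tool_pos'],s['tcp_rot'],s['width'],bot.tip_extent)
E
```

```text
pics
top [ 0.41742417 -0.00813321  1.07830055] [-2.1534399   2.18358295 -0.09448938] 365.48392142903725 319.7658095858682 196.25852310503325
scene [0.07734016 0.5823496  0.83149557] [-0.82704666  2.59111935 -1.03424205] 371.4064170409003 320.4845497072604 199.09289296085964
[ 0.19661511 -0.64505827  0.24703921] [-3.10521182e+00 -4.62652827e-01  3.45591034e-04] 0.9993008222663293 0.017
```

View pics/top0.png

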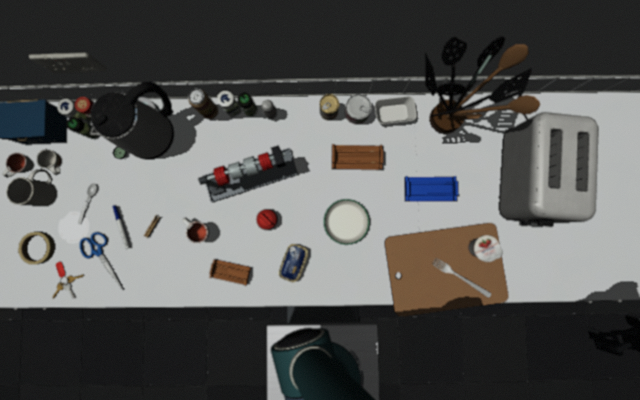

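View pics/scene0.png

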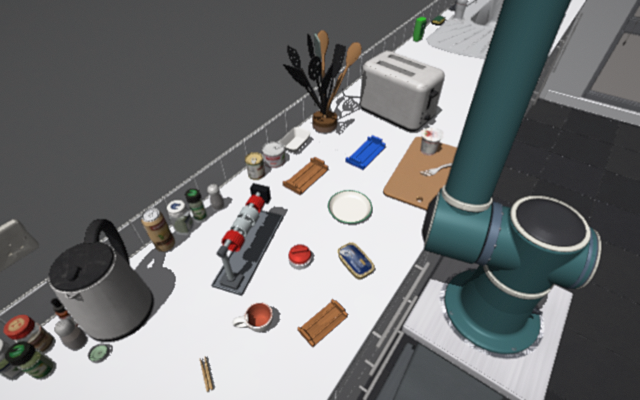

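The top picture shows the rail (post near 215,180, free end near 290,158), the dish at (347,221) and the blue cradle at (431,189). There are two wooden candidates, at (357,157) and (231,271); the first looks longer (about 53 px against 41 px). I'll confirm that in enlarged crops.

```bash
python3 - <<'E'
from h import *
c=load('top0')['color']
def crop(im,x,y,w,h,s): return cv2.resize(im[y:y+h,x:x+w],None,fx=s,fy=s,interpolation=cv2.INTER_CUBIC)
a=crop(c,195,140,125,65,6); cv2.imwrite('pics/railtop.png',a)
b=crop(c,310,135,160,120,5); cv2.imwrite('pics/crad.png',b)
s=load('scene0')['color']; cv2.imwrite('pics/railsc.png',crop(s,205,175,100,120,5))
cc=load('top0')
for n,p in dict(woodA=[(333,146),(383,146),(333,168),(383,168)],woodB=[(212,260),(252,265),(210,277),(250,283)]).items():
    P=px2w(cc,p,0.02); print(n,np.linalg.norm(P[0]-P[1]),np.linalg.norm(P[0]-P[2]))
E
```

```text
woodA 0.1473115650763997 0.06566726934635403
woodB 0.11656314184691614 0.0484465153850046
```

View pics/railtop.png

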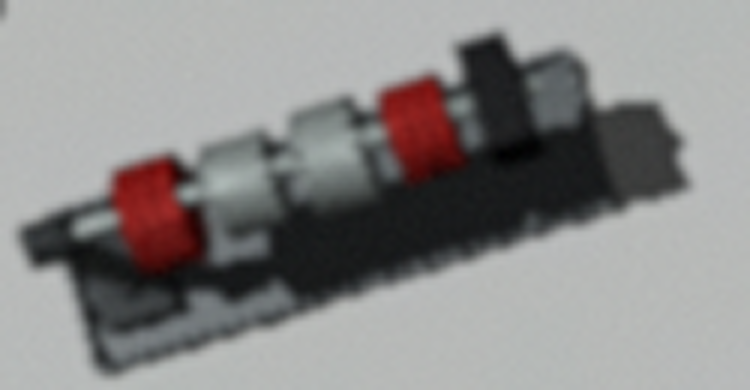

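View pics/crad.png

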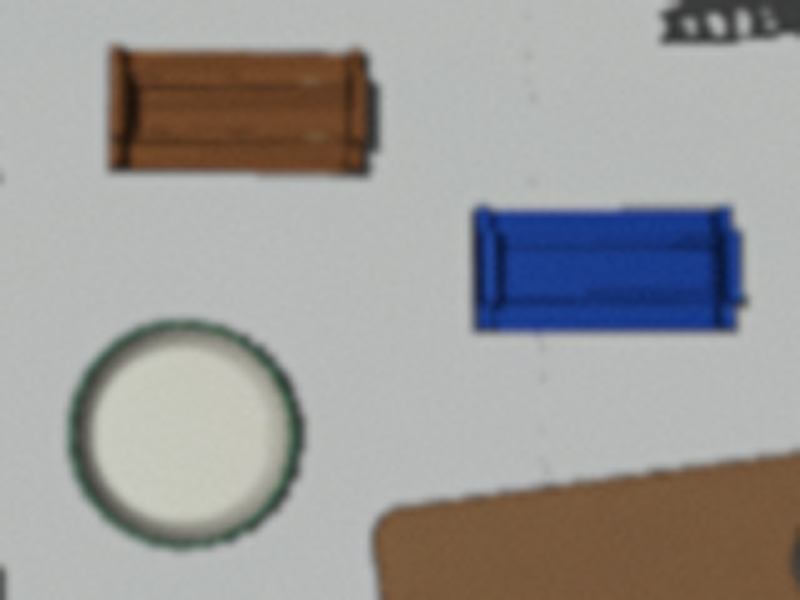

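View pics/railsc.png

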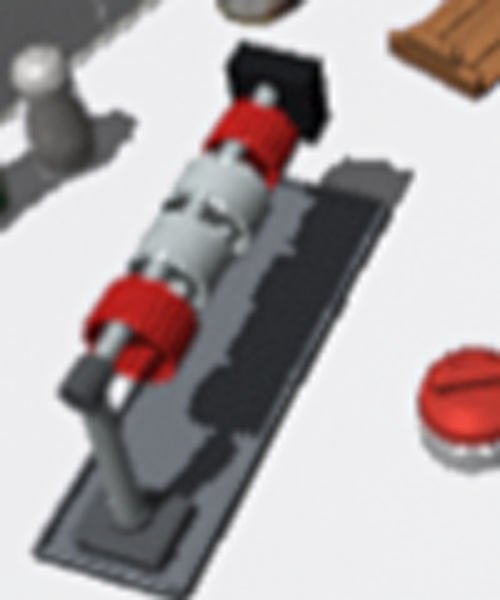

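The crops show, from the free end: the stop (495,95 in the crop), then a red, plain, plain and red ring. The wood at (357,157) measures 147 mm against about 117 mm for the other one, so it is the 150 mm cradle; the dish's green rim is clear. Next I fit the rail pose.

```bash
cat >> h.py <<'E'
def go(x,y,z,yaw_y,tilt=None):
    """delta rows from current measured pose to TCP pos with tool down, tool y axis along world angle yaw_y (deg, mod 180)"""
    s=readout.read_state(); R0=R.from_rotvec(s['tcp_rot']); best=None
    for k in(0,180):
        a=np.radians(yaw_y+k); yy=np.array([np.cos(a),np.sin(a),0]); zz=np.array([0,0,-1.]); T=np.c_[np.cross(yy,zz),yy,zz]
        d=(R0.inv()*R.from_matrix(T)).as_rotvec(degrees=True)
        if best is None or np.linalg.norm(d)<np.linalg.norm(best): best=d
    p=R0.inv().apply(np.array([x,y,z])-s['tool_pos'])
    print('mm',np.round(p*1000,1),'deg',np.round(best,1)); return p,best
E
python3 - <<'E'
from h import *
from scipy.optimize import least_squares
t,s=load('top0'),load('scene0')
T=np.array([(45,238),(158,215),(242,180),(333,155),(423,128),(495,95)])/6+[195,140]
S=np.array([(85,380),(140,328),(180,250),(222,200),(253,140),(278,90)])/5+[205,175]
L=np.array([(0,0,.134),(0,-.046,.1125),(0,-.087,.1155),(0,-.128,.1125),(0,-.169,.1155),(0,-.207,.121)])
def pose(v): return R.from_euler('z',v[2]).apply(L)+[v[0],v[1],0]
f=lambda v:np.r_[(w2px(t,pose(v))-T),(w2px(s,pose(v))-S)].ravel()
r=least_squares(f,[.55,.25,-1.57+1.2],loss='soft_l1'); v=r.x; print(v,np.degrees(v[2])); print(np.round(f(v).reshape(-1,2),1).tolist())
P=pose(v);print(np.round(P,4).tolist())
C=lambda p,z:px2w(t,np.array(p)/5+[310,135],z)
print('dish',C([(186,433)],.018))
print('wood',C([(110,47),(110,170)],.004),C([(368,52),(368,172)],.034),'mid rows',C([(240,50),(240,172)],.008))
print('blue',C([(475,208),(475,330)],.004),C([(732,208),(735,330)],.034),'rows',C([(610,210),(610,330)],.008))
w=snap('wrist','w0');print(w['origin'],w['attitude'])
e=pose([v[0],v[1],v[2]])[5]; d=np.degrees(v[2])
go(e[0],e[1],.20,d)
s=readout.read_state();print(R.from_rotvec(s['tcp_rot']).as_matrix().round(3))
E
```

```text
[0.5561932  0.30531272 0.30259935] 17.337665449781262
[[0.2, -0.1], [0.4, -0.5], [0.7, 0.5], [0.3, 0.1], [-0.3, -0.4], [1.0, 0.3], [0.2, -0.7], [0.2, 0.0], [-0.2, 2.3], [-1.2, 1.2], [-0.7, 1.3], [0.1, -0.0]]
[[0.5562, 0.3053, 0.134], [0.5699, 0.2614, 0.1125], [0.5821, 0.2223, 0.1155], [0.5943, 0.1831, 0.1125], [0.6066, 0.144, 0.1155], [0.6179, 0.1077, 0.121]]
dish [[ 0.44413756 -0.07838964  0.018     ]]
wood [[ 0.67572449 -0.03861493  0.004     ]
 [ 0.60118213 -0.03736028  0.004     ]] [[ 0.66331032 -0.18773831  0.034     ]
 [ 0.59270047 -0.18555115  0.034     ]] mid rows [[ 0.67176519 -0.11596335  0.008     ]
 [ 0.59816322 -0.11419994  0.008     ]]
blue [[ 0.57522766 -0.25346389  0.004     ]
 [ 0.50264759 -0.25085859  0.004     ]] [[ 0.56873817 -0.39511393  0.034     ]
 [ 0.49811759 -0.3933485   0.034     ]] rows [[ 0.5723194  -0.33237633  0.008     ]
 [ 0.50118882 -0.3293175   0.008     ]]
[ 0.27239222 -0.62326837  0.37230462] [ 2.31425511 -1.71210119 -0.27177766]
mm [ 622.4 -597.3   48.3] deg [-0.1  0.1 89.6]
[[ 0.957  0.291 -0.   ]
 [ 0.291 -0.957  0.002]
 [ 0.    -0.002 -1.   ]]
```

```bash
cat >> h.py <<'E'
def go(x,y,z,yaw_y):
    """tool-frame delta (mm, deg) from the measured pose; tool down, tool y along world yaw (mod 180), q6 kept in range"""
    s=readout.read_state(); R0=R.from_rotvec(s['tcp_rot']); M=R0.as_matrix()
    a0=np.degrees(s['q'][0]-s['q'][5]); q1=np.degrees(np.arctan2(y,x))
    at=min((yaw_y+k for k in(-360,-180,0,180,360)),key=lambda a:abs(a-q1))
    p=R0.inv().apply(np.array([x,y,z])-s['tool_pos'])
    print('mm',np.round(p*1000,1),'turn z',round(a0-at,1),'level err deg',np.round(np.degrees([M[0,2],M[1,2]]),2),'t',round(s['time'],1))
E
```

Call:
jog_arm(deltas=[0.622, -0.597, 0, 0, 0, -90, 1, 0.622, -0.597, 0, 0, 0, -90, 1, 0.622, -0.597, 0, 0, 0, -90, 1, 0.622, -0.597, 0, 0, 0, -90, 1, 0.622, -0.597, 0, 0, 0, -90, 1, 0.622, -0.597, 0, 0, 0, -90, 1, 0.622, -0.597, 0, 0, 0, -90, 1, 0.622, -0.597, 0, 0, 0, -90, 1])

```text
time: 0.95
tool_pos: [0.3925, -0.2946, 0.2482]
tcp_rot: [2.297, 2.143, 0.0]
wrist_force: [1.4, -0.5, 0.6]
width: 0.999
grip_force: 0.0
```

```bash
python3 -c "
from h import *
go(.6179,.1077,.25,17.3); print(readout.read_state()['q'])"
```

```text
mm [417.  197.   -1.8] turn z -21.3 level err deg [0.01 0.  ] t 0.9
[-6.94811327e-01 -8.95446982e-02  1.98677856e+00  1.53764576e-04
  1.24420574e+00 -6.25579353e-01]
```

Call:
jog_arm(deltas=[0.417, 0.197, 0, 0, 0, -21.3, 1, 0.417, 0.197, 0, 0, 0, -21.3, 1, 0.417, 0.197, 0, 0, 0, -21.3, 1, 0.417, 0.197, 0, 0, 0, -21.3, 1, 0.417, 0.197, 0, 0, 0, -21.3, 1, 0.417, 0.197, 0, 0, 0, -21.3, 1, 0.417, 0.197, 0, 0, 0, -21.3, 1, 0.417, 0.197, 0, 0, 0, -21.3, 1])

```text
time: 1.75
tool_pos: [0.59, 0.0533, 0.2481]
tcp_rot: [1.868, 2.526, -0.0]
wrist_force: [0.3, -1.2, 1.8]
width: 1.002
grip_force: 0.0
```

Call:
jog_arm(deltas=[0.086, 0.041, 0, 0, 0, 0, 1, 0.086, 0.041, 0, 0, 0, 0, 1, 0.086, 0.041, 0, 0, 0, 0, 1, 0.086, 0.041, 0, 0, 0, 0, 1])

```text
time: 2.15
tool_pos: [0.6032, 0.1465, 0.2476]
tcp_rot: [-1.865, -2.528, 0.002]
wrist_force: [1.1, -0.3, 0.5]
width: 0.999
grip_force: 0.0
```

```bash
python3 -c "
from h import *
go(.6179,.1077,.25,17.3)
c=snap('wrist','w1'); print(c['origin'])
v=[.5562,.3053,np.radians(17.34)]
L=[(0,-.226,.13),(0,-.207,.121),(0,-.207,.145),(0,-.169,.1155),(0,-.128,.1125),(.024,-.207,.145),(-.024,-.207,.145)]
print(w2px(c,R.from_euler('z',v[2]).apply(L)+[v[0],v[1],0]).round(0).tolist())"
```

```text
mm [-41.4   2.6  -2.4] turn z -0.2 level err deg [-0.07 -0.04] t 2.1
[0.58015969 0.22111212 0.37280181]
[[322.0, 261.0], [322.0, 238.0], [322.0, 250.0], [322.0, 197.0], [322.0, 151.0], [351.0, 250.0], [294.0, 250.0]]
```

View pics/w1.png

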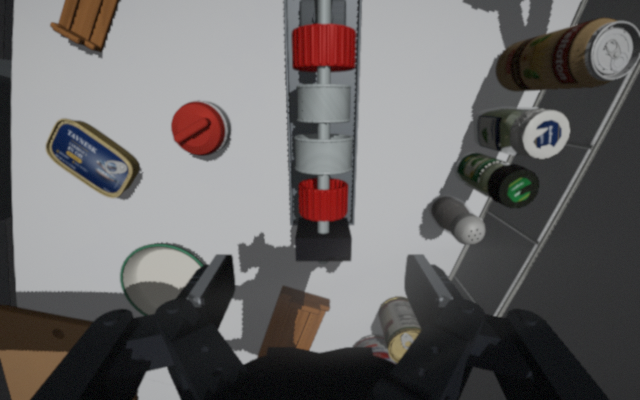

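The wrist view agrees with the fit: the bar is at column 323 (322 predicted), the stop's top spans columns 296–351, and the near red ring is at (323,200). I'll let the arm settle, then line up above the stop.

Call:
jog_arm(deltas=[0, 0, 0, 0, 0, 0, 1, 0, 0, 0, 0, 0, 0, 1])

```text
time: 2.4
tool_pos: [0.6035, 0.1439, 0.2483]
tcp_rot: [1.871, 2.524, -0.0]
wrist_force: [-0.2, -0.1, -0.2]
width: 0.996
grip_force: 0.0
```

```bash
python3 -c "
from h import *
go(.6184,.1079,.19,17.3)
c=load('w1')
v=[.5562,.3053,np.radians(17.34)]
for y in(-.046,-.087,-.128,-.169):
  for r in(.022,.025):
    p=w2px(c,R.from_euler('z',v[2]).apply([(-r,y,.135-.005-r+.0075-.003),(r,y,.135-.005-r+.0045)])+[v[0],v[1],0]); print(y,r,p[:,0].round(1))"
```

```text
mm [-38.8   3.8  58.3] turn z -0.4 level err deg [-0.   -0.01] t 2.4
-0.046 0.022 [294.7 349.8]
-0.046 0.025 [291.3 353.2]
-0.087 0.022 [295.9 348.6]
-0.087 0.025 [292.6 351.8]
-0.128 0.022 [297.1 347.3]
-0.128 0.025 [294.  350.4]
-0.169 0.022 [298.2 346.2]
-0.169 0.025 [295.2 349.1]
```

Call:
jog_arm(deltas=[-0.039, 0.0035, 0.03, 0, 0, -0.4, 1, -0.039, 0.0035, 0.055, 0, 0, -0.4, 1, -0.039, 0.0035, 0.055, 0, 0, -0.4, 1, -0.039, 0.0035, 0.085, 0, 0, -0.4, 1, -0.039, 0.0035, 0.11, 0, 0, -0.4, 1, -0.039, 0.0035, 0.126, 0, 0, -0.4, 1, -0.039, 0.0035, 0.126, 0, 0, -0.4, 1, -0.039, 0.0035, 0.126, 0, 0, -0.4, 1])

```text
time: 3.2
tool_pos: [0.6188, 0.1093, 0.1232]
tcp_rot: [1.86, 2.531, 0.001]
wrist_force: [0.5, -0.8, 0.6]
width: 1.003
grip_force: 0.0
```

Call:
jog_arm(deltas=[0, 0, 0, 0, 0, 0, 0, 0, 0, 0, 0, 0, 0, -0.2, 0, 0, 0, 0, 0, 0, -0.2, 0, 0, 0, 0, 0, 0, -0.2, 0, 0, 0, 0, 0, 0, -0.2, 0, 0, 0, 0, 0, 0, -0.2], squeeze=30)

```text
time: 3.8
tool_pos: [0.619, 0.1093, 0.1237]
tcp_rot: [1.859, 2.531, 0.002]
wrist_force: [-1.7, -0.3, 4.9]
width: 0.557
grip_force: 35.5
```

```bash
python3 -c "
from h import *
go(.6184,.1079,.122,17.3)
c=snap('wrist','w2')
v=[.5562,.3053,np.radians(17.34)]
print(w2px(c,R.from_euler('z',v[2]).apply([(0,-.226,.13),(0,-.207,.121),(0,-.15,.13)])+[v[0],v[1],0]).round(0).tolist())"
```

```text
mm [-1.2 -1.   1.7] turn z 0.1 level err deg [0.1  0.02] t 3.8
[[316.0, 316.0], [316.0, 272.0], [316.0, 161.0]]
```

View pics/w2.png

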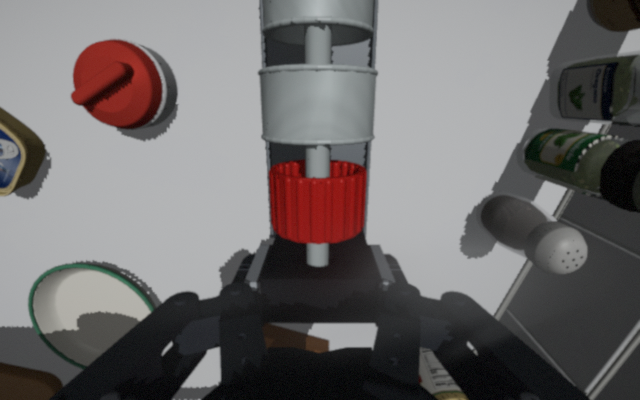

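Call:
jog_arm(deltas=[0, 0, -0.002, 0, 0, 0, -0.2, -0.01, 0, -0.003, 0, 0, 0, -0.2, -0.03, 0, -0.003, 0, 0, 0, -0.2, -0.05, 0, -0.003, 0, 0, 0, -0.2, -0.07, 0, -0.003, 0, 0, 0, -0.2, -0.085, 0, -0.003, 0, 0, 0, -0.2, -0.085, 0, -0.003, 0, 0, 0, -0.2])

```text
time: 4.55
tool_pos: [0.6442, 0.0259, 0.1249]
tcp_rot: [1.863, 2.53, -0.001]
wrist_force: [-0.6, -0.5, -0.3]
width: 0.557
grip_force: 35.1
```

```bash
python3 -c "
from h import *
go(.444,-.078,.13,0);go(.444,-.078,.032,0)
c=load('top0')
# refine cradle axes in top view with colour masks
im=c['color'].astype(int); b,g,r=im[...,0],im[...,1],im[...,2]
for n,m,(x0,x1,y0,y1) in (('wood',(r>b+25),(325,392,140,176)),('blue',(b>r+40),(398,465,170,208))):
    k=np.zeros(m.shape,np.uint8); k[y0:y1,x0:x1]=m[y0:y1,x0:x1]*255
    ct=max(cv2.findContours(k,0,1)[0],key=cv2.contourArea); p=px2w(c,ct.reshape(-1,2).astype(float),.010)
    q=cv2.minAreaRect((p[:,:2]*1000).astype(np.float32)); print(n,q,cv2.boundingRect(ct))
"
```

```text
mm [ -39.8 -222.    -5. ] turn z 17.3 level err deg [-0.01 -0.03] t 4.5
mm [ -39.8 -222.    93. ] turn z 17.3 level err deg [-0.01 -0.03] t 4.5
wood ((636.05322265625, -113.0606918334961), (151.8290252685547, 73.56243133544922), 87.92760467529297) (332, 144, 52, 26)
blue ((538.0595703125, -328.32366943359375), (156.36659240722656, 74.00321960449219), 89.19689178466797) (405, 176, 54, 26)
```

Call:
jog_arm(deltas=[-0.04, -0.222, 0, 0, 0, 17.3, -0.2, -0.04, -0.222, 0, 0, 0, 17.3, -0.2, -0.04, -0.222, 0, 0, 0, 17.3, -0.2, -0.04, -0.222, 0, 0, 0, 17.3, -0.2, -0.04, -0.222, 0.03, 0, 0, 17.3, -0.2, -0.04, -0.222, 0.05, 0, 0, 17.3, -0.2, -0.04, -0.222, 0.06, 0, 0, 17.3, -0.2, -0.04, -0.222, 0.06, 0, 0, 17.3, -0.2])

```text
time: 5.35
tool_pos: [0.4429, -0.0758, 0.0641]
tcp_rot: [-2.217, -2.222, 0.002]
wrist_force: [0.6, 0.1, -0.6]
width: 0.556
grip_force: 35.0
```

Call:
jog_arm(deltas=[0, 0, 0.01, 0, 0, 0, -0.2, 0, 0, 0.018, 0, 0, 0, -0.2, 0, 0, 0.024, 0, 0, 0, -0.2, 0, 0, 0.028, 0, 0, 0, -0.2, 0, 0, 0.028, 0, 0, 0, -0.2, 0, 0, 0.028, 0, 0, 0, -0.2])

```text
time: 5.95
tool_pos: [0.444, -0.0765, 0.0373]
tcp_rot: [-2.219, -2.223, 0.0]
wrist_force: [0.1, -0.3, -0.3]
width: 0.558
grip_force: 35.0
```

```bash
python3 -c "
from h import *
go(.444,-.078,.032,0); c=snap('scene','s2'); cv2.imwrite('pics/s2c.png',cv2.resize(c['color'][150:260,300:420],None,fx=4,fy=4))
c=snap('wrist','w3')
im=c['color'];print(c['origin'])"
```

```text
mm [-1.5 -0.   5.3] turn z 0.1 level err deg [-0.  0.] t 6.0
[0.44408632 0.00155888 0.16268437]
```

View pics/s2c.png

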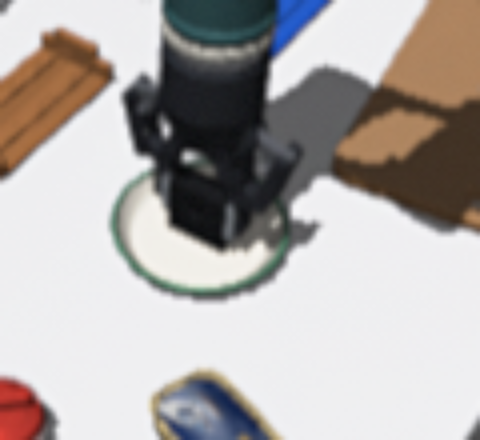

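The black stop is held over the middle of the dish (crop 205,215). I'll lower it until it touches.

Call:
jog_arm(deltas=[0, 0, 0.002, 0, 0, 0, -0.2, 0, 0, 0.004, 0, 0, 0, -0.2, 0, 0, 0.005, 0, 0, 0, -0.2, 0, 0, 0.005, 0, 0, 0, -0.2])

```text
time: 6.45
tool_pos: [0.4437, -0.0764, 0.032]
tcp_rot: [-2.219, -2.223, 0.0]
wrist_force: [-0.1, 0.3, -1.2]
width: 0.556
grip_force: 35.1
```

Call:
jog_arm(deltas=[0, 0, 0.001, 0, 0, 0, -0.2, 0, 0, 0.0015, 0, 0, 0, -0.2, 0, 0, 0.0015, 0, 0, 0, -0.2])

```text
time: 6.75
tool_pos: [0.444, -0.0765, 0.0308]
tcp_rot: [2.219, 2.223, 0.0]
wrist_force: [-0.8, 0.0, -0.0]
width: 0.557
grip_force: 34.9
```

Call:
jog_arm(deltas=[0, 0, 0.0015, 0, 0, 0, -0.2, 0, 0, 0.002, 0, 0, 0, -0.2, 0, 0, 0.002, 0, 0, 0, -0.2])

```text
time: 7.05
tool_pos: [0.4442, -0.0765, 0.0305]
tcp_rot: [-2.219, -2.223, 0.001]
wrist_force: [-5.3, 0.8, 16.5]
width: 0.557
grip_force: 36.9
```

Call:
jog_arm(deltas=[0, 0, 0.0015, 0, 0, 0, -0.2, 0, 0, 0.002, 0, 0, 0, -0.2, 0, 0, 0.002, 0, 0, 0, -0.2])

```text
time: 7.35
tool_pos: [0.4443, -0.0766, 0.0304]
tcp_rot: [-2.218, -2.223, 0.001]
wrist_force: [-13.0, 3.6, 34.9]
width: 0.559
grip_force: 39.1
```

Call:
jog_arm(deltas=[0, 0, -0.002, 0, 0, 0, -0.2, 0, 0, -0.003, 0, 0, 0, -0.2, 0, 0, -0.003, 0, 0, 0, 0.4, 0, 0, -0.003, 0, 0, 0, 0.4, 0, 0, -0.003, 0, 0, 0, 0.4, 0, 0, -0.003, 0, 0, 0, 0.4, 0, 0, -0.04, 0, 0, 0, 0.4, 0, 0, -0.08, 0, 0, 0, 0.4])

```text
time: 8.15
tool_pos: [0.4417, -0.076, 0.1056]
tcp_rot: [-2.216, -2.22, 0.005]
wrist_force: [1.0, -0.0, -0.5]
width: 0.697
grip_force: 0.0
```

Call:
jog_arm(deltas=[0, 0, -0.05, 0, 0, 0, 1, 0, 0, -0.1, 0, 0, 0, 1, 0, 0, -0.1, 0, 0, 0, 1, 0, 0, -0.1, 0, 0, 0, 1])

```text
time: 8.55
tool_pos: [0.4451, -0.0767, 0.2085]
tcp_rot: [2.217, 2.221, 0.003]
wrist_force: [-0.7, -0.5, -0.6]
width: 1.002
grip_force: 0.0
```

```bash
python3 -c "
from h import *
go(.6066,.144,.22,17.3)
c=snap('wrist','w4'); s=snap('scene','s3')
cv2.imwrite('pics/m.png',np.hstack([c['color'][:, :500],cv2.resize(s['color'][150:250,320:390],(280,400))]))"
```

```text
mm [220.4 161.9 -11.1] turn z -17.2 level err deg [ 0.23 -0.05] t 8.6
```

View pics/m.png

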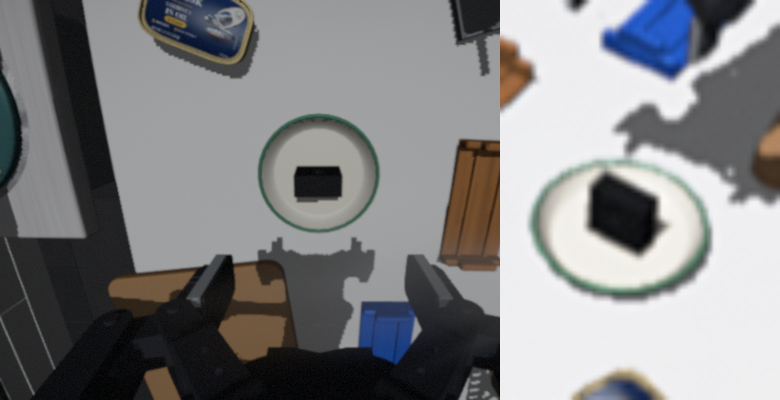

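The stop stands in the middle of the dish, clear of the rim (wrist view 318,182). Next is the first ring, the small red one.

Call:
jog_arm(deltas=[0.22, 0.163, -0.01, 0, 0, -17.2, 1, 0.22, 0.163, -0.01, 0, 0, -17.2, 1, 0.22, 0.163, -0.01, 0, 0, -17.2, 1, 0.22, 0.163, -0.01, 0, 0, -17.2, 1, 0.22, 0.163, -0.01, 0, 0, -17.2, 1, 0.22, 0.163, -0.01, 0, 0, -17.2, 1, 0.22, 0.163, -0.01, 0, 0, -17.2, 1, 0.22, 0.163, -0.01, 0, 0, -17.2, 1])

```text
time: 9.45
tool_pos: [0.605, 0.1438, 0.2137]
tcp_rot: [-1.858, -2.529, 0.007]
wrist_force: [0.1, 0.6, -1.3]
width: 0.998
grip_force: 0.0
```

```bash
python3 -c "
from h import *
go(.6076,.1443,.12,17.3)"
```

```text
mm [-0.3  3.1 93.7] turn z 0.1 level err deg [-0.3  -0.08] t 9.4
```

Call:
jog_arm(deltas=[0, 0.001, 0.02, 0, 0, 0, 1, 0, 0.001, 0.05, 0, 0, 0, 1, 0, 0.001, 0.08, 0, 0, 0, 1, 0, 0.001, 0.095, 0, 0, 0, 1, 0, 0.001, 0.095, 0, 0, 0, 1, 0, 0.001, 0.095, 0, 0, 0, 1])

```text
time: 10.05
tool_pos: [0.6073, 0.1435, 0.122]
tcp_rot: [-1.863, -2.529, 0.001]
wrist_force: [0.2, -0.2, -0.2]
width: 1.007
grip_force: 0.0
```

```bash
python3 -c "
from h import *
go(.6076,.1443,.12,17.3)"
```

```text
mm [0.7 0.5 2. ] turn z -0.0 level err deg [-0.02 -0.01] t 10.1
```

Call:
jog_arm(deltas=[0.0005, 0.0005, 0.002, 0, 0, 0, 0, 0.0005, 0.0005, 0.002, 0, 0, 0, -0.3, 0.0005, 0.0005, 0.002, 0, 0, 0, -0.3, 0.0005, 0.0005, 0.002, 0, 0, 0, -0.3, 0.0005, 0.0005, 0.002, 0, 0, 0, -0.3, 0.0005, 0.0005, -0.005, 0, 0, 0, -0.3, 0.0005, 0.0005, -0.012, 0, 0, 0, -0.3, 0.0005, 0.0005, -0.012, 0, 0, 0, -0.3], squeeze=25)

```text
time: 10.85
tool_pos: [0.6086, 0.145, 0.1351]
tcp_rot: [1.861, 2.529, 0.003]
wrist_force: [-1.1, 0.7, -0.9]
width: 0.508
grip_force: 25.7
```

```bash
python3 -c "
from h import *
c=snap('wrist','w5')"
```

```text
(no output)
```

View pics/w5.png

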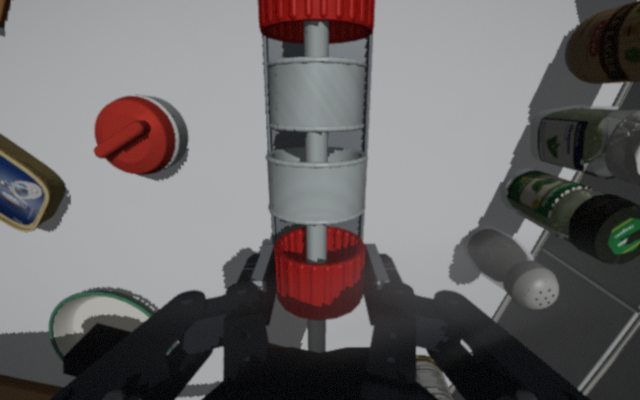

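The ring is held at 43 mm and the bar runs free through its bore (317,240). Slide it off along tool -x.

Call:
jog_arm(deltas=[-0.02, 0, 0, 0, 0, 0, -0.3, -0.045, 0, 0, 0, 0, 0, -0.3, -0.075, 0, 0, 0, 0, 0, -0.3, -0.11, 0, 0, 0, 0, 0, -0.3, -0.12, 0, 0, 0, 0, 0, -0.3, -0.12, 0, 0, 0, 0, 0, -0.3])

```text
time: 11.5
tool_pos: [0.6436, 0.0288, 0.1334]
tcp_rot: [-1.865, -2.528, 0.0]
wrist_force: [-0.1, 0.4, -0.3]
width: 0.508
grip_force: 25.7
```

```bash
python3 -c "
from h import *
go(.538,-.357,.13,-1)"
```

```text
mm [-337.5 -214.7    3.4] turn z 18.2 level err deg [-0.03  0.  ] t 11.5
```

Call:
jog_arm(deltas=[-0.337, -0.215, 0, 0, 0, 18.2, -0.3, -0.337, -0.215, 0, 0, 0, 18.2, -0.3, -0.337, -0.215, 0, 0, 0, 18.2, -0.3, -0.337, -0.215, 0, 0, 0, 18.2, -0.3, -0.337, -0.215, 0, 0, 0, 18.2, -0.3, -0.337, -0.215, 0, 0, 0, 18.2, -0.3, -0.337, -0.215, 0, 0, 0, 18.2, -0.3, -0.337, -0.215, 0, 0, 0, 18.2, -0.3])

```text
time: 12.3
tool_pos: [0.5382, -0.3556, 0.1337]
tcp_rot: [-2.237, -2.205, -0.001]
wrist_force: [0.3, -0.5, -0.2]
width: 0.506
grip_force: 25.7
```

Call:
jog_arm(deltas=[0, 0, 0, 0, 0, 0, -0.3, 0, 0, 0, 0, 0, 0, -0.3, 0, 0, 0, 0, 0, 0, -0.3])

```text
time: 12.6
tool_pos: [0.5388, -0.3537, 0.1334]
tcp_rot: [-2.237, -2.204, -0.001]
wrist_force: [0.1, 0.6, 0.5]
width: 0.51
grip_force: 25.7
```

```bash
python3 -c "
from h import *
go(.538,-.357,.05,-1)
c=snap('wrist','w6')
for z in(.008,.034): print(w2px(c,[(.538+sx,-.325+sy,z) for sx,sy in((-.037,-.075),(-.037,.075),(.037,.075),(.037,-.075),(-.014,.066),(.014,.066))]).round(0).tolist())"
```

```text
mm [-3.4 -0.7 83.4] turn z 0.2 level err deg [-0.03  0.08] t 12.6
[[279.0, 244.0], [269.0, 70.0], [363.0, 69.0], [359.0, 243.0], [299.0, 82.0], [334.0, 81.0]]
[[275.0, 258.0], [263.0, 66.0], [369.0, 65.0], [362.0, 256.0], [296.0, 79.0], [336.0, 79.0]]
```

View pics/w6.png

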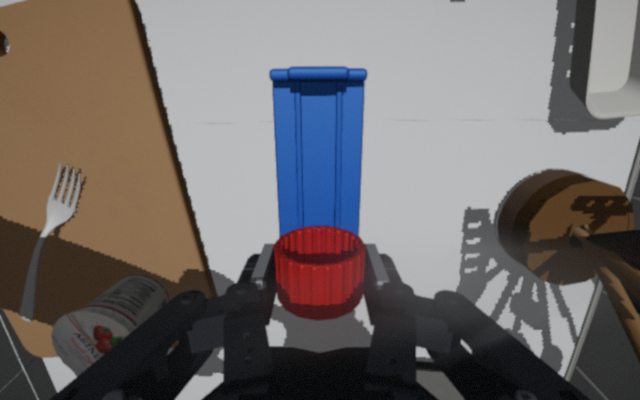

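The blue cradle's base edges are at columns 274 and 364 by its cheek and 280 and 360 lower down, so its centre is about 1–2 mm towards +x from my estimate. The ring at (320,270) is over the groove, so I lower it.

Call:
jog_arm(deltas=[-0.002, 0.0005, 0.03, 0, 0, 0, -0.3, -0.002, 0.0005, 0.06, 0, 0, 0, -0.3, -0.002, 0.0005, 0.08, 0, 0, 0, -0.3, -0.002, 0.0005, 0.09, 0, 0, 0, -0.3, -0.002, 0.0005, 0.093, 0, 0, 0, -0.3, -0.002, 0.0005, 0.095, 0, 0, 0, -0.3, -0.002, 0.0005, 0.095, 0, 0, 0, -0.3])

```text
time: 13.35
tool_pos: [0.5399, -0.3577, 0.0399]
tcp_rot: [2.237, 2.203, 0.001]
wrist_force: [0.7, -0.7, -0.8]
width: 0.506
grip_force: 25.7
```

Call:
jog_arm(deltas=[0, 0, 0.001, 0, 0, 0, -0.3, 0, 0, 0.002, 0, 0, 0, -0.3, 0, 0, 0.002, 0, 0, 0, -0.3])

```text
time: 13.65
tool_pos: [0.5391, -0.3578, 0.0373]
tcp_rot: [2.238, 2.203, 0.0]
wrist_force: [-0.3, 0.3, -0.7]
width: 0.508
grip_force: 25.7
```

Call:
jog_arm(deltas=[0, 0, 0.001, 0, 0, 0, -0.3, 0, 0, 0.002, 0, 0, 0, -0.3, 0, 0, 0.002, 0, 0, 0, -0.3])

```text
time: 13.95
tool_pos: [0.5392, -0.3579, 0.0363]
tcp_rot: [2.239, 2.203, 0.0]
wrist_force: [-2.0, 1.7, 7.8]
width: 0.506
grip_force: 26.5
```

Call:
jog_arm(deltas=[0, 0, 0.001, 0, 0, 0, -0.3, 0, 0, 0.0015, 0, 0, 0, -0.3, 0, 0, 0.0015, 0, 0, 0, -0.3])

```text
time: 14.25
tool_pos: [0.5393, -0.358, 0.0361]
tcp_rot: [2.238, 2.203, 0.0]
wrist_force: [-5.9, 2.3, 14.9]
width: 0.506
grip_force: 27.1
```

Call:
jog_arm(deltas=[0, 0, -0.001, 0, 0, 0, 0.5, 0, 0, -0.001, 0, 0, 0, 0.5, 0, 0, -0.001, 0, 0, 0, 0.5, 0, 0, -0.001, 0, 0, 0, 0.5, 0, 0, -0.03, 0, 0, 0, 0.5, 0, 0, -0.08, 0, 0, 0, 0.5, 0, 0, -0.13, 0, 0, 0, 1, 0, 0, -0.17, 0, 0, 0, 1])

```text
time: 15.05
tool_pos: [0.5394, -0.3579, 0.206]
tcp_rot: [2.237, 2.203, 0.001]
wrist_force: [0.2, -0.9, 0.7]
width: 1.002
grip_force: 0.0
```

Call:
jog_arm(deltas=[0, 0, 0, 0, 0, 0, 1, 0, 0, 0, 0, 0, 0, 1])

```text
time: 15.25
tool_pos: [0.5397, -0.358, 0.2049]
tcp_rot: [2.237, 2.202, 0.001]
wrist_force: [0.2, -0.1, -0.3]
width: 1.001
grip_force: 0.0
```

```bash
python3 -c "
from h import *
go(.5953,.1834,.21,17.3)
c=snap('wrist','w7')
cv2.imwrite('pics/w7c.png',c['color'][60:300,200:440])"
```

```text
mm [542.2  47.2  -6. ] turn z -18.2 level err deg [ 0.15 -0.1 ] t 15.2
```

View pics/w7c.png

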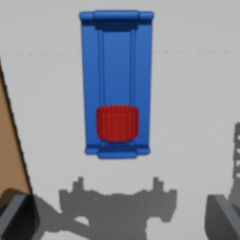

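The small red ring lies in the groove at crop (119,123), bore along it. Next is the large plain ring.

Call:
jog_arm(deltas=[0.542, 0.047, -0.006, 0, 0, -18.2, 1, 0.542, 0.047, -0.006, 0, 0, -18.2, 1, 0.542, 0.047, -0.006, 0, 0, -18.2, 1, 0.542, 0.047, -0.006, 0, 0, -18.2, 1, 0.542, 0.047, -0.006, 0, 0, -18.2, 1, 0.542, 0.047, -0.006, 0, 0, -18.2, 1, 0.542, 0.047, -0.006, 0, 0, -18.2, 1, 0.542, 0.047, -0.006, 0, 0, -18.2, 1])

```text
time: 16.1
tool_pos: [0.5778, 0.0423, 0.2046]
tcp_rot: [-1.86, -2.527, 0.005]
wrist_force: [1.4, -0.5, 0.7]
width: 1.0
grip_force: 0.0
```

Call:
jog_arm(deltas=[0, 0, 0, 0, 0, 0, 1, 0, 0, 0, 0, 0, 0, 1])

```text
time: 16.3
tool_pos: [0.5782, 0.0415, 0.205]
tcp_rot: [-1.856, -2.531, 0.005]
wrist_force: [0.2, -0.1, 0.1]
width: 1.0
grip_force: 0.0
```

```bash
python3 -c "
from h import *
go(.5953,.1834,.21,17.3)"
```

```text
mm [130.2  58.9  -5.2] turn z 0.2 level err deg [-0.27 -0.04] t 16.3
```

Call:
jog_arm(deltas=[0.13, 0.059, -0.005, 0, 0, 0, 1, 0.13, 0.059, -0.005, 0, 0, 0, 1, 0.13, 0.059, -0.005, 0, 0, 0, 1, 0.13, 0.059, -0.005, 0, 0, 0, 1, 0.13, 0.059, -0.005, 0, 0, 0, 1])

```text
time: 16.8
tool_pos: [0.5969, 0.1809, 0.2111]
tcp_rot: [-1.861, -2.53, 0.004]
wrist_force: [-1.1, 0.1, -0.1]
width: 1.002
grip_force: 0.0
```

```bash
python3 -c "
from h import *
go(.5953,.1834,.118,17.3)
c=snap('wrist','w8')
v=[.5562,.3053,np.radians(17.34)]
print(w2px(c,R.from_euler('z',v[2]).apply([(0.001,-.128,.1125),(0.001,-.226,.135),(0.001,-.087,.1155)])+[v[0],v[1],0]).round(0).tolist())
cv2.imwrite('pics/w8c.png',c['color'][50:290,200:440])"
```

```text
mm [ 2.9 -0.5 93.1] turn z -0.0 level err deg [-0.15 -0.09] t 16.8
[[319.0, 202.0], [319.0, 323.0], [319.0, 151.0]]
```

View pics/w8c.png

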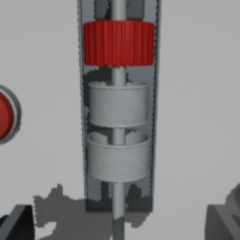

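Call:
jog_arm(deltas=[0.001, -0.0005, 0.03, 0, 0, 0, 1, 0.001, -0.0005, 0.06, 0, 0, 0, 1, 0.001, -0.0005, 0.085, 0, 0, 0, 1, 0.001, -0.0005, 0.093, 0, 0, 0, 1, 0.001, -0.0005, 0.093, 0, 0, 0, 1, 0.001, -0.0005, 0.093, 0, 0, 0, 1])

```text
time: 17.45
tool_pos: [0.5974, 0.1819, 0.1207]
tcp_rot: [1.863, 2.528, 0.001]
wrist_force: [-0.4, 0.0, 0.1]
width: 0.998
grip_force: 0.0
```

```bash
python3 -c "
from h import *
go(.5953,.1834,.118,17.3)"
```

```text
mm [ 2.1 -1.6  2.7] turn z -0.1 level err deg [0.07 0.01] t 17.4
```

Call:
jog_arm(deltas=[0.0005, -0.0015, 0.0025, 0, 0, 0, 0.3, 0.0005, -0.0015, 0.0025, 0, 0, 0, -0.2, 0.0005, -0.0015, 0.0025, 0, 0, 0, -0.2, 0.0005, -0.0015, 0.0025, 0, 0, 0, -0.2, 0.0005, -0.0015, 0.0025, 0, 0, 0, -0.2, 0.0005, -0.0015, -0.005, 0, 0, 0, -0.2, 0.0005, -0.0015, -0.014, 0, 0, 0, -0.2, 0.0005, -0.0015, -0.014, 0, 0, 0, -0.2], squeeze=30)

```text
time: 18.25
tool_pos: [0.5961, 0.1832, 0.1354]
tcp_rot: [1.861, 2.529, 0.003]
wrist_force: [-0.4, 0.1, 0.1]
width: 0.573
grip_force: 31.4
```

Call:
jog_arm(deltas=[-0.02, 0, 0, 0, 0, 0, -0.2, -0.05, 0, 0, 0, 0, 0, -0.2, -0.09, 0, 0, 0, 0, 0, -0.2, -0.13, 0, 0, 0, 0, 0, -0.2, -0.16, 0, 0, 0, 0, 0, -0.2, -0.16, 0, 0, 0, 0, 0, -0.2])

```text
time: 18.85
tool_pos: [0.6437, 0.0264, 0.1337]
tcp_rot: [1.866, 2.526, -0.001]
wrist_force: [-0.6, -0.3, 0.8]
width: 0.576
grip_force: 31.4
```

```bash
python3 -c "
from h import *
c=snap('wrist','w9')
go(.636,-.145,.13,-2)"
```

```text
mm [-163.6  -57.7    3.5] turn z 19.1 level err deg [-0.    0.01] t 18.9
```

View pics/w9.png

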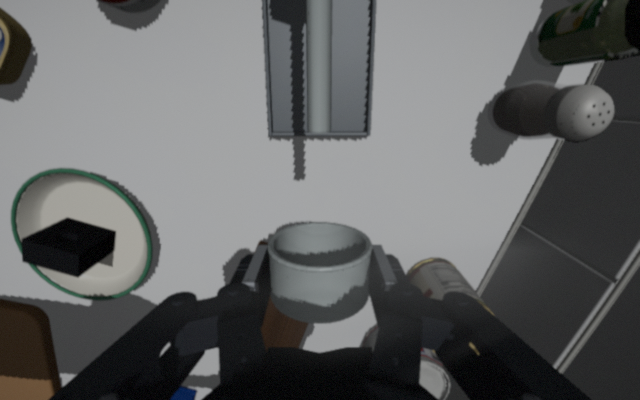

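The large plain ring is off the bar at (320,265) and held at 49 mm; the stop is still in the dish. That was my last picture, so from here I check by number.

Call:
jog_arm(deltas=[-0.164, -0.058, 0, 0, 0, 19.1, -0.2, -0.164, -0.058, 0, 0, 0, 19.1, -0.2, -0.164, -0.058, 0, 0, 0, 19.1, -0.2, -0.164, -0.058, 0, 0, 0, 19.1, -0.2, -0.164, -0.058, 0, 0, 0, 19.1, -0.2, -0.164, -0.058, 0, 0, 0, 19.1, -0.2, -0.164, -0.058, 0, 0, 0, 19.1, -0.2, -0.164, -0.058, 0, 0, 0, 19.1, -0.2])

```text
time: 19.7
tool_pos: [0.6361, -0.1418, 0.1336]
tcp_rot: [-2.253, -2.188, -0.0]
wrist_force: [1.2, 1.4, -0.0]
width: 0.583
grip_force: 31.4
```

```bash
python3 -c "
from h import *
go(.636,-.145,.045,-2)
c=snap('wrist','w10'); im=c['color'].astype(int)
m=(im[...,2]>im[...,0]+25)
m[:,:230]=0;m[:,410:]=0
for r in range(60,240,12):
    x=np.where(m[r])[0]
    if len(x)>20: print(r,x.min(),x.max(),px2w(c,[(x.min(),r),(x.max()+1,r)],.008)[:,:2].round(4).tolist())
"
```

```text
mm [-3.2  0.1 88.6] turn z 0.3 level err deg [-0.02  0.03] t 19.7
72 271 367 [[0.6014, -0.0391], [0.6775, -0.0413]]
84 274 364 [[0.6031, -0.0481], [0.6752, -0.0502]]
96 274 364 [[0.6025, -0.0572], [0.6754, -0.0593]]
108 275 363 [[0.6026, -0.0665], [0.6747, -0.0685]]
120 275 363 [[0.6019, -0.0759], [0.6748, -0.078]]
132 276 362 [[0.6021, -0.0856], [0.6741, -0.0877]]
144 276 362 [[0.6014, -0.0955], [0.6743, -0.0976]]
156 277 361 [[0.6015, -0.1056], [0.6736, -0.1077]]
168 277 361 [[0.6008, -0.116], [0.6737, -0.118]]
180 278 360 [[0.6009, -0.1266], [0.673, -0.1286]]
192 278 360 [[0.6001, -0.1374], [0.6732, -0.1395]]
204 279 359 [[0.6002, -0.1486], [0.6724, -0.1507]]
216 279 358 [[0.5994, -0.1601], [0.6717, -0.1621]]
```

Call:
jog_arm(deltas=[-0.002, 0, 0.03, 0, 0, 0, -0.2, -0.002, 0, 0.06, 0, 0, 0, -0.2, -0.002, 0, 0.08, 0, 0, 0, -0.2, -0.002, 0, 0.087, 0, 0, 0, -0.2, -0.002, 0, 0.09, 0, 0, 0, -0.2, -0.002, 0, 0.09, 0, 0, 0, -0.2, -0.002, 0, 0.09, 0, 0, 0, -0.2])

```text
time: 20.45
tool_pos: [0.6372, -0.1458, 0.0453]
tcp_rot: [2.254, 2.185, 0.002]
wrist_force: [0.0, 0.4, -1.1]
width: 0.577
grip_force: 31.4
```

Call:
jog_arm(deltas=[0, 0, 0.001, 0, 0, 0, -0.2, 0, 0, 0.002, 0, 0, 0, -0.2, 0, 0, 0.002, 0, 0, 0, -0.2])

```text
time: 20.75
tool_pos: [0.6361, -0.1458, 0.0421]
tcp_rot: [2.256, 2.186, 0.001]
wrist_force: [-0.4, 0.9, -0.8]
width: 0.573
grip_force: 31.4
```

Call:
jog_arm(deltas=[0, 0, 0.001, 0, 0, 0, -0.2, 0, 0, 0.002, 0, 0, 0, -0.2, 0, 0, 0.002, 0, 0, 0, -0.2])

```text
time: 21.05
tool_pos: [0.636, -0.1458, 0.0399]
tcp_rot: [-2.256, -2.186, 0.0]
wrist_force: [-2.1, 0.1, 1.3]
width: 0.573
grip_force: 31.6
```

Call:
jog_arm(deltas=[0, 0, 0.001, 0, 0, 0, -0.2, 0, 0, 0.001, 0, 0, 0, -0.2, 0, 0, 0.001, 0, 0, 0, -0.2])

```text
time: 21.35
tool_pos: [0.6361, -0.1458, 0.0397]
tcp_rot: [2.256, 2.186, -0.0]
wrist_force: [-2.5, 0.1, 5.3]
width: 0.574
grip_force: 32.1
```

Call:
jog_arm(deltas=[0, 0, 0, 0, 0, 0, 0.6, 0, 0, 0, 0, 0, 0, 0.6, 0, 0, 0, 0, 0, 0, 0.6, 0, 0, 0, 0, 0, 0, 0.6, 0, 0, -0.03, 0, 0, 0, 0.6, 0, 0, -0.08, 0, 0, 0, 0.6, 0, 0, -0.13, 0, 0, 0, 1, 0, 0, -0.17, 0, 0, 0, 1])

```text
time: 22.15
tool_pos: [0.6366, -0.1459, 0.2117]
tcp_rot: [2.254, 2.185, 0.002]
wrist_force: [1.1, -0.6, -0.2]
width: 1.003
grip_force: 0.0
```

Call:
jog_arm(deltas=[0, 0, 0, 0, 0, 0, 1, 0, 0, 0, 0, 0, 0, 1])

```text
time: 22.35
tool_pos: [0.6369, -0.146, 0.2106]
tcp_rot: [2.254, 2.184, 0.003]
wrist_force: [-0.2, -0.8, 0.1]
width: 0.999
grip_force: 0.0
```

```bash
python3 -c "
from h import *
go(.5831,.2226,.21,17.3)
c=snap('wrist','w11'); im=c['color'].astype(int)
g=(abs(im[...,2]-im[...,0])<22).astype(np.uint8); p=w2px(c,[(.636,-.145,.034),(.611,-.145,.034),(.661,-.145,.034),(.636,-.131,.059),(.636,-.159,.059)]); print(p.round())
x0,y0=p[0].astype(int)-45
k=g[y0:y0+90,x0:x0+90]*255
n,l,st,ce=cv2.connectedComponentsWithStats(k); i=l[45,45]; print(i,st[i][:5],ce[i]+[x0,y0])
"
```

```text
mm [ 3.667e+02 -6.530e+01  1.000e-01] turn z -19.1 level err deg [ 0.2  -0.05] t 22.4
[[317. 180.]
 [294. 181.]
 [341. 179.]
 [317. 172.]
 [318. 200.]]
2 [  21   28   48   40 1706] [316.96600234 181.98827667]
```

The ring shows as a grey patch at (317,182), 48 px wide, as predicted: it is seated. Next is the small plain ring.

Call:
jog_arm(deltas=[0.367, -0.065, 0, 0, 0, -19.1, 1, 0.367, -0.065, 0, 0, 0, -19.1, 1, 0.367, -0.065, 0, 0, 0, -19.1, 1, 0.367, -0.065, 0, 0, 0, -19.1, 1, 0.367, -0.065, 0, 0, 0, -19.1, 1, 0.367, -0.065, 0, 0, 0, -19.1, 1, 0.367, -0.065, 0, 0, 0, -19.1, 1, 0.367, -0.065, 0, 0, 0, -19.1, 1])

```text
time: 23.2
tool_pos: [0.5797, 0.2266, 0.2054]
tcp_rot: [-1.856, -2.53, 0.005]
wrist_force: [-0.3, -0.0, -0.8]
width: 1.001
grip_force: 0.0
```

Call:
jog_arm(deltas=[0, 0, 0, 0, 0, 0, 1, 0, 0, 0, 0, 0, 0, 1, 0, 0, 0, 0, 0, 0, 1])

```text
time: 23.5
tool_pos: [0.582, 0.2218, 0.2071]
tcp_rot: [-1.862, -2.529, 0.004]
wrist_force: [-0.0, 0.1, 0.3]
width: 1.007
grip_force: 0.0
```

```bash
python3 -c "
from h import *
go(.5831,.2226,.21,17.3)"
```

```text
mm [ 0.4  1.3 -2.9] turn z -0.1 level err deg [-0.14 -0.08] t 23.5
```

Call:
jog_arm(deltas=[-0.001, 0.0015, 0.03, 0, 0, 0, 1, -0.001, 0.0015, 0.06, 0, 0, 0, 1, -0.001, 0.0015, 0.08, 0, 0, 0, 1, -0.001, 0.0015, 0.086, 0, 0, 0, 1, -0.001, 0.0015, 0.086, 0, 0, 0, 1, -0.001, 0.0015, 0.086, 0, 0, 0, 1])

```text
time: 24.1
tool_pos: [0.5852, 0.2221, 0.1238]
tcp_rot: [1.863, 2.528, 0.002]
wrist_force: [1.3, 0.0, 0.3]
width: 1.002
grip_force: 0.0
```

```bash
python3 -c "
from h import *
go(.5826,.2212,.1205,17.3)
c=snap('wrist','w12'); im=c['color'].astype(int)
m=(im[...,2]>im[...,0]+60)&(im[...,2]>im[...,1]+60); m[:,:240]=0;m[:,400:]=0
r=np.where(m.any(1))[0]; x=np.where(m.any(0))[0]; print('red rows',r.min(),r.max(),x.min(),x.max())
v=[.5562,.3053,np.radians(17.34)]
print(w2px(c,R.from_euler('z',v[2]).apply([(.001,-.060,.1375),(.001,-.060,.0875),(.001,-.032,.1375),(.001,-.073,.1375),(.026,-.060,.11),(-.024,-.06,.11)])+[v[0],v[1],0]).round(0).tolist())"
```

```text
mm [-0.1 -2.8  3.3] turn z -0.1 level err deg [0.09 0.03] t 24.1
red rows 148 231 261 369
[[315.0, 231.0], [316.0, 195.0], [314.0, 164.0], [315.0, 259.0], [366.0, 208.0], [265.0, 209.0]]
```

Call:
jog_arm(deltas=[0, -0.0025, 0.003, 0, 0, 0, 0.3, 0, -0.0025, 0.003, 0, 0, 0, -0.3, 0, -0.0025, 0.003, 0, 0, 0, -0.3, 0, -0.0025, 0.003, 0, 0, 0, -0.3, 0, -0.0025, 0.003, 0, 0, 0, -0.3, 0, -0.0025, -0.005, 0, 0, 0, -0.3, 0, -0.0025, -0.011, 0, 0, 0, -0.3, 0, -0.0025, -0.011, 0, 0, 0, -0.3], squeeze=30)

```text
time: 24.95
tool_pos: [0.5827, 0.2222, 0.1351]
tcp_rot: [1.861, 2.529, 0.003]
wrist_force: [0.5, 0.5, -0.9]
width: 0.51
grip_force: 30.7
```

Call:
jog_arm(deltas=[-0.02, 0, 0, 0, 0, 0, -0.3, -0.05, 0, 0, 0, 0, 0, -0.3, -0.09, 0, 0, 0, 0, 0, -0.3, -0.13, 0, 0, 0, 0, 0, -0.3, -0.17, 0, 0, 0, 0, 0, -0.3, -0.2, 0, 0, 0, 0, 0, -0.3, -0.2, 0, 0, 0, 0, 0, -0.3])

```text
time: 25.65
tool_pos: [0.6424, 0.0271, 0.1338]
tcp_rot: [1.866, 2.525, -0.001]
wrist_force: [-0.4, 0.0, -0.8]
width: 0.508
grip_force: 30.7
```

```bash
python3 -c "
from h import *
go(.638,-.081,.13,-1.5)"
```

```text
mm [-102.   -36.     3.9] turn z 18.5 level err deg [ 0.06 -0.08] t 25.6
```

Call:
jog_arm(deltas=[-0.102, -0.036, 0, 0, 0, 18.5, -0.3, -0.102, -0.036, 0, 0, 0, 18.5, -0.3, -0.102, -0.036, 0, 0, 0, 18.5, -0.3, -0.102, -0.036, 0, 0, 0, 18.5, -0.3, -0.102, -0.036, 0, 0, 0, 18.5, -0.3, -0.102, -0.036, 0, 0, 0, 18.5, -0.3])

```text
time: 26.25
tool_pos: [0.6372, -0.0754, 0.1336]
tcp_rot: [-2.241, -2.2, -0.0]
wrist_force: [0.4, -0.2, -0.4]
width: 0.506
grip_force: 30.7
```

```bash
python3 -c "
from h import *
go(.638,-.081,.042,-1.5)"
```

```text
mm [-5.6  0.9 91.6] turn z 0.5 level err deg [-0.02  0.04] t 26.2
```

Call:
jog_arm(deltas=[-0.001, 0, 0.03, 0, 0, 0.3, -0.3, -0.001, 0, 0.06, 0, 0, 0.3, -0.3, -0.001, 0, 0.08, 0, 0, 0.3, -0.3, -0.001, 0, 0.09, 0, 0, 0.3, -0.3, -0.001, 0, 0.093, 0, 0, 0.3, -0.3, -0.001, 0, 0.093, 0, 0, 0.3, -0.3, -0.001, 0, 0.093, 0, 0, 0.3, -0.3])

```text
time: 26.95
tool_pos: [0.6385, -0.078, 0.0422]
tcp_rot: [2.248, 2.191, 0.002]
wrist_force: [0.2, 0.4, 0.8]
width: 0.51
grip_force: 30.7
```

Call:
jog_arm(deltas=[0, 0, 0.001, 0, 0, 0, -0.3, 0, 0, 0.003, 0, 0, 0, -0.3, 0, 0, 0.003, 0, 0, 0, -0.3])

```text
time: 27.25
tool_pos: [0.6374, -0.0783, 0.038]
tcp_rot: [2.25, 2.192, 0.0]
wrist_force: [-0.2, 0.3, -0.6]
width: 0.504
grip_force: 30.7
```

Call:
jog_arm(deltas=[0, 0, 0.001, 0, 0, 0, -0.3, 0, 0, 0.002, 0, 0, 0, -0.3, 0, 0, 0.002, 0, 0, 0, -0.3])

```text
time: 27.55
tool_pos: [0.6371, -0.0782, 0.0355]
tcp_rot: [-2.25, -2.192, 0.0]
wrist_force: [-0.4, 0.2, -0.9]
width: 0.505
grip_force: 30.7
```

Call:
jog_arm(deltas=[0, 0, 0.001, 0, 0, 0, -0.3, 0, 0, 0.0015, 0, 0, 0, -0.3, 0, 0, 0.0015, 0, 0, 0, -0.3])

```text
time: 27.85
tool_pos: [0.6375, -0.0782, 0.035]
tcp_rot: [2.25, 2.192, 0.0]
wrist_force: [-1.3, -0.7, 5.2]
width: 0.508
grip_force: 31.3
```

Call:
jog_arm(deltas=[0, 0, 0.001, 0, 0, 0, -0.3, 0, 0, 0.001, 0, 0, 0, -0.3, 0, 0, 0.001, 0, 0, 0, -0.3])

```text
time: 28.15
tool_pos: [0.6375, -0.0782, 0.0349]
tcp_rot: [2.25, 2.192, 0.0]
wrist_force: [-4.4, 0.0, 10.1]
width: 0.505
grip_force: 31.9
```

Call:
jog_arm(deltas=[0, 0, -0.001, 0, 0, 0, 0.5, 0, 0, -0.001, 0, 0, 0, 0.5, 0, 0, -0.001, 0, 0, 0, 0.5, 0, 0, -0.001, 0, 0, 0, 0.5, 0, 0, -0.03, 0, 0, 0, 0.5, 0, 0, -0.08, 0, 0, 0, 0.5, 0, 0, -0.13, 0, 0, 0, 1, 0, 0, -0.175, 0, 0, 0, 1])

```text
time: 28.95
tool_pos: [0.6373, -0.0781, 0.2102]
tcp_rot: [2.25, 2.192, 0.001]
wrist_force: [0.3, 0.4, -0.5]
width: 1.001
grip_force: 0.0
```

Call:
jog_arm(deltas=[0, 0, 0, 0, 0, 0, 1, 0, 0, 0, 0, 0, 0, 1])

```text
time: 29.15
tool_pos: [0.6384, -0.0783, 0.2103]
tcp_rot: [2.248, 2.19, 0.004]
wrist_force: [0.7, -0.2, -0.4]
width: 1.001
grip_force: 0.0
```

```bash
python3 -c "
from h import *
go(.5709,.2617,.21,17.3)
c=snap('wrist','w13'); im=c['color'].astype(int)
for P,s in(((.6375,-.0785,.030),45),((.636,-.146,.034),45)):
  p=w2px(c,[P]); x0,y0=p[0].astype(int)-s; g=(abs(im[...,2]-im[...,0])<22).astype(np.uint8)[y0:y0+2*s,x0:x0+2*s].copy()
  n,l,st,ce=cv2.connectedComponentsWithStats(g); print(p.round()); [print(st[i],ce[i].round()+[x0,y0]) for i in range(1,n) if st[i][4]>200]
"
```

```text
mm [ 3.382e+02 -7.640e+01 -2.000e-01] turn z -18.8 level err deg [ 0.23 -0.04] t 29.1
[[317. 180.]]
[   0    0   90   90 2578] [315. 177.]
[  25   29   42   37 1405] [317. 182.]
[[318. 240.]]
[   0    0   90   90 5737] [316. 247.]
[ 26   0  40   7 221] [317. 197.]
```

The small plain ring is seated too (patch at 317,182, 42 px wide). Last is the large red cutter.

Call:
jog_arm(deltas=[0.338, -0.076, 0, 0, 0, -18.8, 1, 0.338, -0.076, 0, 0, 0, -18.8, 1, 0.338, -0.076, 0, 0, 0, -18.8, 1, 0.338, -0.076, 0, 0, 0, -18.8, 1, 0.338, -0.076, 0, 0, 0, -18.8, 1, 0.338, -0.076, 0, 0, 0, -18.8, 1, 0.338, -0.076, 0, 0, 0, -18.8, 1, 0.338, -0.076, 0, 0, 0, -18.8, 1])

```text
time: 30.0
tool_pos: [0.567, 0.2666, 0.205]
tcp_rot: [-1.852, -2.532, 0.004]
wrist_force: [-0.7, -0.7, -0.1]
width: 0.999
grip_force: 0.0
```

Call:
jog_arm(deltas=[0, 0, 0, 0, 0, 0, 1, 0, 0, 0, 0, 0, 0, 1, 0, 0, 0, 0, 0, 0, 1])

```text
time: 30.3
tool_pos: [0.5701, 0.26, 0.2071]
tcp_rot: [-1.864, -2.528, 0.003]
wrist_force: [0.4, -0.5, 0.4]
width: 1.0
grip_force: 0.0
```

```bash
python3 -c "
from h import *
go(.5709,.2617,.118,17.3)
c=snap('wrist','w14'); im=c['color'].astype(int)
m=(im[...,2]>im[...,0]+60)&(im[...,2]>im[...,1]+60); m[:,:270]=0;m[:,370:]=0
r=np.where(m.any(1))[0]; x=np.where(m.any(0))[0]; print('red rows',r.min(),r.max(),x.min(),x.max())
v=[.5562,.3053,np.radians(17.34)]
print(w2px(c,R.from_euler('z',v[2]).apply([(.001,-.060,.1375),(.001,-.032,.1375),(.026,-.060,.11),(-.024,-.06,.11)])+[v[0],v[1],0]).round(0).tolist())"
```

```text
mm [ 1.4  1.4 89.1] turn z -0.1 level err deg [-0.09 -0.06] t 30.3
red rows 183 235 290 353
[[321.0, 235.0], [321.0, 198.0], [352.0, 221.0], [290.0, 221.0]]
```

Call:
jog_arm(deltas=[0, 0, 0.03, 0, 0, 0, 1, 0, 0, 0.06, 0, 0, 0, 1, 0, 0, 0.08, 0, 0, 0, 1, 0, 0, 0.087, 0, 0, 0, 1, 0, 0, 0.087, 0, 0, 0, 1, 0, 0, 0.087, 0, 0, 0, 1])

```text
time: 30.95
tool_pos: [0.5711, 0.2615, 0.1224]
tcp_rot: [1.863, 2.529, 0.002]
wrist_force: [-0.2, 0.9, 0.5]
width: 1.004
grip_force: 0.0
```

```bash
python3 -c "
from h import *
go(.5709,.2617,.118,17.3)"
```

```text
mm [ 0.3 -0.2  4.4] turn z -0.0 level err deg [0.09 0.04] t 30.9
```

Call:
jog_arm(deltas=[0, 0, 0.0035, 0, 0, 0, 0.3, 0, 0, 0.0035, 0, 0, 0, -0.2, 0, 0, 0.0035, 0, 0, 0, -0.2, 0, 0, 0.0035, 0, 0, 0, -0.2, 0, 0, 0.0035, 0, 0, 0, -0.2, 0, 0, -0.005, 0, 0, 0, -0.2, 0, 0, -0.013, 0, 0, 0, -0.2, 0, 0, -0.013, 0, 0, 0, -0.2], squeeze=25)

```text
time: 31.75
tool_pos: [0.5711, 0.2622, 0.136]
tcp_rot: [1.861, 2.529, 0.004]
wrist_force: [0.6, -0.1, -0.5]
width: 0.577
grip_force: 26.4
```

Call:
jog_arm(deltas=[-0.02, 0, 0, 0, 0, 0, -0.2, -0.055, 0, 0, 0, 0, 0, -0.2, -0.095, 0, 0, 0, 0, 0, -0.2, -0.135, 0, 0, 0, 0, 0, -0.2, -0.175, 0, 0, 0, 0, 0, -0.2, -0.21, 0, 0, 0, 0, 0, -0.2, -0.235, 0, 0, 0, 0, 0, -0.2, -0.235, 0, 0, 0, 0, 0, -0.2])

```text
time: 32.55
tool_pos: [0.641, 0.034, 0.1342]
tcp_rot: [1.866, 2.526, -0.0]
wrist_force: [0.7, 0.7, -0.5]
width: 0.578
grip_force: 26.4
```

```bash
python3 -c "
from h import *
go(.5395,-.293,.13,-1)"
```

```text
mm [-282.8 -193.1    4.5] turn z 18.1 level err deg [ 0.05 -0.05] t 32.5
```

Call:
jog_arm(deltas=[-0.283, -0.193, 0, 0, 0, 18.1, -0.2, -0.283, -0.193, 0, 0, 0, 18.1, -0.2, -0.283, -0.193, 0, 0, 0, 18.1, -0.2, -0.283, -0.193, 0, 0, 0, 18.1, -0.2, -0.283, -0.193, 0, 0, 0, 18.1, -0.2, -0.283, -0.193, 0, 0, 0, 18.1, -0.2, -0.283, -0.193, 0, 0, 0, 18.1, -0.2, -0.283, -0.193, 0, 0, 0, 18.1, -0.2])

```text
time: 33.35
tool_pos: [0.5387, -0.2943, 0.1344]
tcp_rot: [2.241, 2.2, -0.002]
wrist_force: [-0.4, 0.3, -0.3]
width: 0.581
grip_force: 26.4
```

Call:
jog_arm(deltas=[0, 0, 0, 0, 0, 0, -0.2, 0, 0, 0, 0, 0, 0, -0.2, 0, 0, 0, 0, 0, 0, -0.2])

```text
time: 33.65
tool_pos: [0.5404, -0.2885, 0.134]
tcp_rot: [-2.234, -2.208, -0.0]
wrist_force: [-0.0, -0.1, -0.8]
width: 0.577
grip_force: 26.4
```

```bash
python3 -c "
from h import *
go(.5395,-.293,.045,-1)"
```

```text
mm [-4.5 -0.8 89. ] turn z 0.3 level err deg [-0.01  0.03] t 33.6
```

Call:
jog_arm(deltas=[-0.002, -0.0005, 0.03, 0, 0, 0, -0.2, -0.002, -0.0005, 0.06, 0, 0, 0, -0.2, -0.002, -0.0005, 0.08, 0, 0, 0, -0.2, -0.002, -0.0005, 0.087, 0, 0, 0, -0.2, -0.002, -0.0005, 0.09, 0, 0, 0, -0.2, -0.002, -0.0005, 0.09, 0, 0, 0, -0.2, -0.002, -0.0005, 0.09, 0, 0, 0, -0.2])

```text
time: 34.35
tool_pos: [0.5406, -0.2926, 0.0457]
tcp_rot: [2.235, 2.205, 0.001]
wrist_force: [-0.2, -0.3, 1.0]
width: 0.58
grip_force: 26.4
```

Call:
jog_arm(deltas=[0, 0, 0.001, 0, 0, 0, -0.2, 0, 0, 0.0025, 0, 0, 0, -0.2, 0, 0, 0.0025, 0, 0, 0, -0.2])

```text
time: 34.65
tool_pos: [0.5395, -0.2924, 0.042]
tcp_rot: [2.237, 2.205, 0.0]
wrist_force: [-0.1, 0.6, 0.3]
width: 0.578
grip_force: 26.4
```

Call:
jog_arm(deltas=[0, 0, 0.001, 0, 0, 0, -0.2, 0, 0, 0.002, 0, 0, 0, -0.2, 0, 0, 0.002, 0, 0, 0, -0.2])

```text
time: 34.95
tool_pos: [0.5395, -0.2924, 0.0402]
tcp_rot: [2.237, 2.206, -0.0]
wrist_force: [-1.1, 0.4, 5.1]
width: 0.572
grip_force: 26.8
```

Call:
jog_arm(deltas=[0, 0, 0.001, 0, 0, 0, -0.2, 0, 0, 0.001, 0, 0, 0, -0.2, 0, 0, 0.001, 0, 0, 0, -0.2])

```text
time: 35.25
tool_pos: [0.5396, -0.2925, 0.0401]
tcp_rot: [2.237, 2.206, -0.0]
wrist_force: [-3.4, 0.9, 9.8]
width: 0.576
grip_force: 27.4
```

Call:
jog_arm(deltas=[0, 0, -0.001, 0, 0, 0, 0.6, 0, 0, -0.001, 0, 0, 0, 0.6, 0, 0, -0.001, 0, 0, 0, 0.6, 0, 0, -0.001, 0, 0, 0, 0.6, 0, 0, -0.03, 0, 0, 0, 0.6, 0, 0, -0.08, 0, 0, 0, 0.6, 0, 0, -0.13, 0, 0, 0, 1, 0, 0, -0.175, 0, 0, 0, 1])

```text
time: 36.05
tool_pos: [0.5394, -0.2922, 0.2157]
tcp_rot: [2.236, 2.206, 0.0]
wrist_force: [1.8, -1.3, 0.3]
width: 1.002
grip_force: 0.0
```

Call:
jog_arm(deltas=[-0.1, -0.1, 0, 0, 0, 0, 1, -0.1, -0.1, 0, 0, 0, 0, 1, -0.1, -0.1, 0, 0, 0, 0, 1, -0.1, -0.1, 0, 0, 0, 0, 1])

```text
time: 36.45
tool_pos: [0.4346, -0.3938, 0.2136]
tcp_rot: [-2.242, -2.201, 0.003]
wrist_force: [0.6, 0.5, -0.0]
width: 1.0
grip_force: 0.0
```

```bash
python3 -c "
from h import *
w=snap('wrist','w20'); t=snap('top','t20'); s=snap('scene','s20')
for n,c in(('w',w),('t',t),('s',s)):
  im=c['color'].astype(int)
  for nm,P in dict(redS=(.539,-.358,.030),redL=(.5395,-.2925,.034),plS=(.6375,-.078,.030),plL=(.636,-.146,.034),stop=(.444,-.0765,.028)).items():
    p=w2px(c,[P])[0]
    if not(45<p[0]<595 and 45<p[1]<355): continue
    m=(im[...,2]>im[...,0]+50)&(im[...,2]>im[...,1]+50) if 'red' in nm else (im.max(2)<60 if nm=='stop' else (abs(im[...,2]-im[...,0])<22)&(im.max(2)>60))
    k=24 if n!='w' else 44; x0,y0=p.astype(int)-k; l,st,ce=cv2.connectedComponentsWithStats(m[y0:y0+2*k,x0:x0+2*k].astype(np.uint8))[1:]; 
    i=l[k,k]; print(n,nm,p.round(),i,st[i],ce[i].round(1)+[x0,y0])
"
```

```text
w redS [419. 144.] 1 [  23   31   45   32 1293] [420.  145.2]
w redL [426.  76.] 1 [  18   26   55   34 1698] [427.3  75.3]
t redS [444. 187.] 2 [ 19  18  13  14 164] [443.9 187.4]
t redL [421. 187.] 1 [ 18  17  14  16 194] [421.8 187.7]
t plS [346. 155.] 3 [ 20  18  11  15 151] [346.  154.6]
t plL [370. 155.] 2 [ 19  17  12  17 187] [369.4 154.7]
t stop [347. 222.] 1 [ 22  17   8  15 118] [347.5 221.1]
s redS [371. 143.] 0 [   0    0   48   48 2049] [370.  140.7]
s redL [361. 152.] 0 [   0    0   48   48 2049] [358.7 150.9]
s plS [299. 176.] 1 [   0    0   48   48 1858] [296.5 174.6]
s plL [312. 164.] 1 [   0    0   48   48 1935] [311.9 161. ]
s stop [350. 203.] 1 [ 17  16  16  19 219] [350.5 203. ]
```

In the top view every piece is where it belongs, upright and aligned: red rings at (444,187) and (422,188), plain rings at (346,155) and (369,155), stop in the dish at (347,221).

```bash
python3 -c "
from h import *
print(finish_job())"
```

```text
the job is handed in; nothing more can be done
None
```

The job is handed in, with no verdict returned: the stop came off first and stands on edge in the green-rimmed dish, both plain rings are in the larger wooden cradle and both red cutters in the blue one, at about 36.5 s of the 125 s allowed; the last four placements were confirmed only by image measurements, since I had used all 14 pictures.

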